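Get the flux tin out from behind the containers in the bench caddy

ROBOT

A 6-joint arm with a two-finger parallel gripper is mounted at the origin on the work surface. World frame = base frame: x ahead of the robot, y to its left, z up, the work surface at z = 0. Lengths are in m, angles in rad, forces in N, time in s.
With the tool pointing down it reaches from about 0.325 to 0.9 m from the base axis. Payload 3.5 kg.
Tool frame: the origin (TCP) lies at the very end of the fingers, on their centre line; the grasp point (between the pads) lies 19 mm behind it (grasp_offset is the distance from the TCP to the grasp point, in m); z points along the fingers, y is the line along which they close (so a half turn about z gives the same grasp; the last joint's range is limited). The gripper opens to 85 mm and grips with 20 to 120 N. Pads are 22 mm wide; open, the fingers measure 114 mm over their backs; the gripper's body (76 mm by 85 mm) begins 54 mm behind the grasp point. The pads swing forward as they close: fully open they stand 13 mm farther back than shut.
Start: joints at [-1.325, 0.276, -0.026, 1.268, 0, 1.467], TCP at [0.214, -0.587, 0.231] pointing down, gripper open.
Joint ranges: [-3.12, 3.12], [-0.85, 1.88], [-1.08, 1.24], [-1.95, 2.15], [-1.57, 1.53], [-3.14, 3.14]. Speed limits (rad/s): [2.57, 2.57, 3.14, 3.14, 3.14, 3.14].

INTERFACE

Orientations are given as [roll, pitch, yaw] about the fixed x, y, z axes, in that order (R = Rz(yaw) Ry(pitch) Rx(roll)).
In Python, from rig import get_obs, get_image, sign_off, grasp_offset gives the robot as it stands.
- The arm moves only by the tool send_rows, never from a script. Its argument "increments" is text: rows parted by semicolons, each of 7 numbers parted by spaces: the opening, from 0 (shut) to 1 (fully open), then the shift along the world's x, y, z normalised to -1 to 1, where 1 is 3 cm, then the turn, a rotation vector about the world's x, y, z normalised to -1 to 1, where 1 is 0.1 rad. A call has 1 to 8 rows; each row shifts and turns the commanded pose from where the row before left it; what a row does not reach is not made up. A row lasts 1/12 s, in which the tool goes at most 41.7 mm and 7.16 degrees, less where a joint would pass 70% of its speed; a pose out of reach is approached as far as the arm can. A call with a number of a shift or a turn outside -1 to 1 is refused whole. A call with a gripper value outside its range is refused whole. The fingers move at their own pace and stop on an object; the grip force is fixed at half the most. Time passes only in rows, so rows that do not move let the fingers close. It gives the time, the measured TCP pose, the force, the opening and the grip force at its end, in the units of the state.
- get_obs(): the state, without advancing time (a new reading comes with each control period).
- get_image(name): name is "side" or "top" or "wrist"; returns a dict with "image" (480x640x3 uint8, blue, green, red), "fx", "fy", "cx", "cy" (pixels), "k1" (the pictures are not rectified: a ray, as slopes to the right and down, at radius r is drawn at 1 + k1 r^2 times it, then the intrinsics apply), "R" (3x3) and "t" (3): a world point X has camera coordinates R X + t. Camera axes: x right, y down, z forward; pixel columns grow to the right and rows downward; lengths in m; the calibration is good to about 2 mm. A picture is of the moment at which its call begins. There is no depth.
- sign_off(): hands the job in; it is judged then, once.
The state is a dict: "t": time; "joint_pos": joint angles; "joint_vel": joint speeds; "tau": joint torques, N m; "tool_pos": TCP position; "tool_rot": TCP orientation; "ft_force": force on the tool from outside, world axes, zero at the start; "moment": the same for the moment, N m; "opening": finger opening in m; "gripper_force": force on a finger pad.
Only numpy, scipy, OpenCV 4.12 (cv2) and the standard library are available. Lean on these libraries where they do the work, as an engineer would, in place of code of your own. Each camera call takes 0.05 s, during which the arm holds its last target. There are 200 camera calls.

TASK

The small flux tin is boxed in by three tall containers in the bench caddy. Lift the three containers out one at a time and stand them on the brown work board, then set the flux tin down in the round dish of the soldering-iron stand, and after that put each container back upright on the very spot in the caddy where it stood. Do not knock any container over, and leave the solder reel and the little flux pot in the caddy where they are.

Things in the scene. Friction and masses are not known exactly. Their poses are not given: they have to be found in the camera images.
- caddy: Grey steel bench caddy, fixed: open tray 140 (its x) x 206 (its y) mm, rim 36 mm high, 4 mm thick, inner floor 4 mm up. Origin: centre of its underside. The tin is near x 33, y 0 mm, close to the +x rim; the tall containers, shuffled, near (33, 59), (33, -59), (-26, 0); reel and pot at the -x corners. At one of three places on the bench, turned up to 0.2 rad. Dark floor coasters are only marks
- aerosol: Aerosol can, dark steel with a paper band: round, 52 mm diameter, straight wall up to 96 mm, then a shoulder and a small white cap 34 mm wide; 120 mm tall; 0.18 to 0.36 kg. Loose, upright in the caddy. Origin: centre of its underside, z up
- dispenser: Solvent dispenser, white plastic bottle: round, 51 mm diameter, straight wall up to 96 mm, then a narrow neck carrying a flat steel dish 46 mm wide; 116 mm tall; 0.17 to 0.34 kg. Loose, upright in the caddy. Origin: centre of its underside, z up
- tub: Wipes tub, white plastic with a paper band: round, 53 mm diameter and straight up to its full-width grey lid; 114 mm tall; 0.15 to 0.31 kg. Loose, upright in the caddy. Origin: centre of its underside, z up
- tin: Flux tin, plain steel with a flat lid: round, 50 mm diameter, 36 mm tall, about 0.09 kg. Loose, in the caddy with about 8 mm between it and each tall container, so that a gripper gets to it only when they are gone. Origin: centre of its underside, z up
- stand: Soldering-iron stand, fixed: black base 180 (its x) x 96 (its y) x 22 mm high, from x -45 to +135. Origin: on the bench under the centre of its round dish, an open recess with a bright metal floor, 68 mm wide, 6 mm deep, floor 16 mm above the bench. From x +65 mm a coil holder with a red iron leans away to +x, up to 190 mm high. At one of three places on the bench, turned up to 0.3 rad
- board: Brown work board, flat, 180 (its x) x 210 (its y) mm, 4 mm thick, empty, fixed: the place to set the containers aside. Origin: centre of its underside. It lies at one of three places on the bench, turned by up to 0.2 rad
- reel: Small solder reel, black flanges and bright winding, 40 mm diameter, 40 mm tall, standing on end in a corner of the caddy at its -x side; to be left alone. Origin: centre of its underside
- pot: Little amber flux pot with a black cap, 37 mm diameter, 41 mm tall, in the other corner of the caddy at its -x side; to be left alone. Origin: centre of its underside
Not all that is in view belongs to the job. Of the things that look like the tin, the larger one is meant. Leave any turquoise look-alike of the dispenser alone.

How it is judged:
On the way, in this order (a step that is already met when the one before it is completed fails the run):
1. all three containers stand released on the work board, while the flux tin is still at its place in the caddy (x of aerosol in the frame of board between -0.075 and 0.075 m and y of aerosol in the frame of board between -0.09 and 0.09 m and z of each of aerosol, dispenser, tub in the frame of board below 0.008 m and contact force between each of aerosol, dispenser, tub and the fingers below 0.1 N and linear speed of each of aerosol, dispenser, tub below 0.02 m/s and angle between each of aerosol, dispenser, tub's own z axis and vertical below 0.1 rad and x of dispenser in the frame of board between -0.075 and 0.075 m and y of dispenser in the frame of board between -0.09 and 0.09 m and x of tub in the frame of board between -0.075 and 0.075 m and y of tub in the frame of board between -0.09 and 0.09 m and distance of tin from where it was at the start of the episode below 0.03 m), for 0.2 s.
2. the flux tin sits released in the dish of the iron stand, while the containers are still on the board (horizontal distance between tin and stand below 0.012 m and z of tin in the frame of stand below 0.0195 m and contact force between tin and the fingers below 0.1 N and linear speed of tin below 0.02 m/s and angle between tin's own z axis and vertical below 0.1 rad and x of aerosol in the frame of board between -0.075 and 0.075 m and y of aerosol in the frame of board between -0.09 and 0.09 m and z of each of aerosol, dispenser, tub in the frame of board below 0.008 m and x of dispenser in the frame of board between -0.075 and 0.075 m and y of dispenser in the frame of board between -0.09 and 0.09 m and x of tub in the frame of board between -0.075 and 0.075 m and y of tub in the frame of board between -0.09 and 0.09 m), for 0.2 s.
At the end, for the whole second after the job is handed in: The flux tin sits flat on the floor of the stand's dish (centre within 12 mm of the dish's), each of the three containers stands upright within 15 mm of where it stood at the start, reel and pot are within 15 mm of where they were, and all is released and at rest (horizontal distance between tin and stand below 0.012 m and z of tin in the frame of stand below 0.0195 m and contact force between tin and the fingers below 0.1 N and linear speed of each of tin, aerosol, dispenser, tub below 0.02 m/s and angle between each of tin, aerosol, dispenser, tub's own z axis and vertical below 0.1 rad and distance of each of aerosol, dispenser, tub, reel, pot from where it was at the start of the episode below 0.015 m); the robot touches nothing.
It fails at once if a container is knocked over (leans more than 0.6 rad) (angle between any of aerosol, dispenser, tub's own z axis and vertical above 0.6 rad).
It fails at once if the reel or the pot is shifted by more than 20 mm (distance of any of reel, pot from where it was at the start of the episode above 0.02 m).
It also fails if it takes over 138 s, if anything falls off the work surface, if the arm or the gripper's body presses on something with over 40 N, if the wrist force passes 120 N, or if a joint passes its speed limit or range.

## Working session

There is one attempt and no reset: what is moved stays moved. The work goes in short steps, Python scripts to look and compute and a tool call to move; the robot and the scene stay as the last step left them, time stands still between calls to the robot, and variables do not carry over. Pictures are saved under pics/ and viewed, at most 14 in all, crops included, and the job is handed in when it is done.

Besides the shell and the picture viewer there is one more tool, called after "Emit:" by a JSON object that holds its "op" and its "data". send_rows: Moves the arm, as the interface text tells. Its arguments: {"type":"object","properties":{"increments":{"type":"string"}},"required":["increments"]}

```bash
mkdir -p pics
cat > h.py <<'E'
import numpy as np, cv2
from rig import get_obs, get_image, sign_off, grasp_offset
def cam(n):
    c=get_image(n); c['R']=np.array(c['R']); c['t']=np.array(c['t']); return c
def save(c,f): cv2.imwrite('pics/'+f,c['image'])
def und(c,u,v):
    K=np.array([[c['fx'],0,c['cx']],[0,c['fy'],c['cy']],[0,0,1.]])
    x=(u-c['cx'])/c['fx'];y=(v-c['cy'])/c['fy'];a,b=x,y
    for _ in range(30):
        s=1+c['k1']*(a*a+b*b);a,b=x/s,y/s
    return a,b
def ray(c,u,v,z):
    a,b=und(c,u,v);d=c['R'].T@np.array([a,b,1]);o=-c['R'].T@c['t']
    return o+d*(z-o[2])/d[2]
def proj(c,X):
    p=c['R']@np.array(X,float)+c['t'];a,b=p[0]/p[2],p[1]/p[2];s=1+c['k1']*(a*a+b*b)
    return c['fx']*a*s+c['cx'],c['fy']*b*s+c['cy']
E
python3 - <<'E'
from h import *
import pickle
d={}
for n in ('top','side','wrist'):
    c=cam(n);save(c,n+'0.png');d[n]=c
    print(n,-c['R'].T@c['t'],c['fx'],c['k1'],c['R'][2])
pickle.dump(d,open('c0.pkl','wb'));o=get_obs();print(o,grasp_offset)
E
```

```text
top [ 0.38018179 -0.0318556   0.91320592] 482.59041814492593 -0.09054188548492474 [ 0.1786548   0.00831507 -0.98387668]
side [0.02131788 0.61181238 0.71605176] 477.19032215270704 -0.00858421138321846 [ 0.49261494 -0.59322238 -0.63672422]
wrist [ 0.28150958 -0.5628642   0.37270086] 350.6506382548193 0.0174087752706769 [-0.26526944 -0.09571147 -0.95941203]
{'t': 0.15, 'joint_pos': array([-1.32542784e+00,  2.76998272e-01, -2.75457376e-02,  1.26800189e+00,
       -2.84412773e-05,  1.46741439e+00]), 'joint_vel': array([-0.000933  , -0.00252684,  0.00359882, -0.00022889,  0.00165852,
        0.00108501]), 'tau': array([ 2.86019724e-05, -4.46057403e+01,  2.95638782e+01,  1.05502448e-02,
       -1.05840661e-04,  6.30016018e-06]), 'tool_pos': array([ 0.21342354, -0.5867898 ,  0.23040122]), 'tool_rot': array([-3.13984949e+00, -1.52262889e-04,  3.48750315e-01]), 'ft_force': array([ 0.0731292 , -0.22981216,  1.00665235]), 'moment': array([ 0.02150738, -0.0357851 ,  0.04036008]), 'gripper_force': 0.0, 'opening': 0.08531028468461684} 0.0187
```

View pics/top0.png

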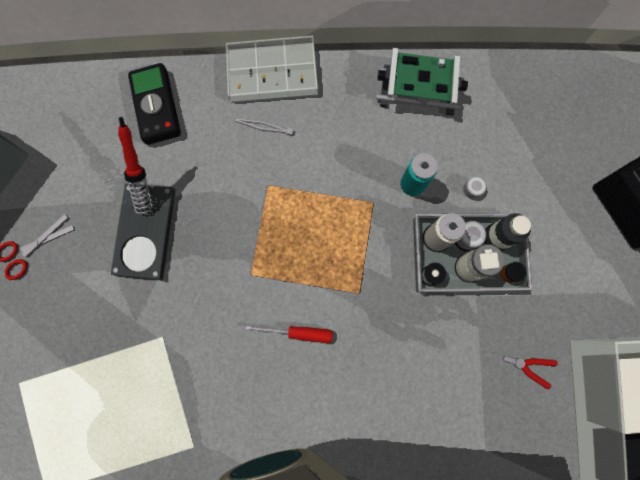

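View pics/side0.png

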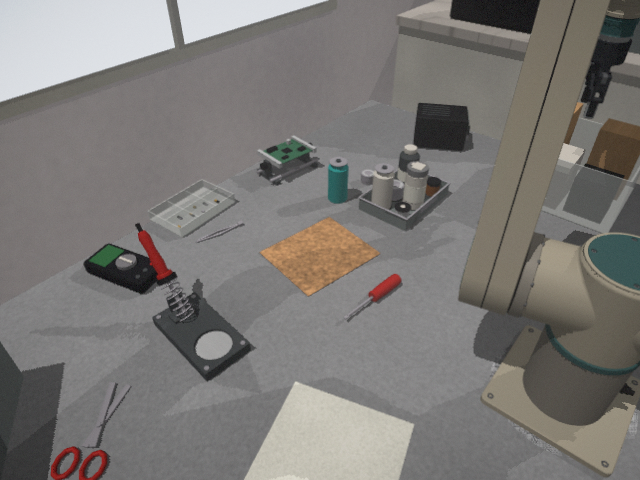

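The top view shows the caddy around (473,253), board (313,240) and stand dish (140,253). The side view agrees. I'll enlarge the caddy and the board/stand.

Run:
```python
import cv2
a=cv2.imread('pics/top0.png');b=cv2.imread('pics/side0.png')
cv2.imwrite('pics/ct.png',cv2.resize(a[200:305,405:545],None,fx=5.7,fy=5.7,interpolation=cv2.INTER_CUBIC)[:600,:800])
cv2.imwrite('pics/cs.png',cv2.resize(b[130:235,345:485],None,fx=5.7,fy=5.7,interpolation=cv2.INTER_CUBIC)[:600,:800])
cv2.imwrite('pics/cb.png',cv2.resize(a[170:310,100:385],None,fx=2.8,fy=2.8,interpolation=cv2.INTER_CUBIC))
```

```text
(no output)
```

View pics/ct.png

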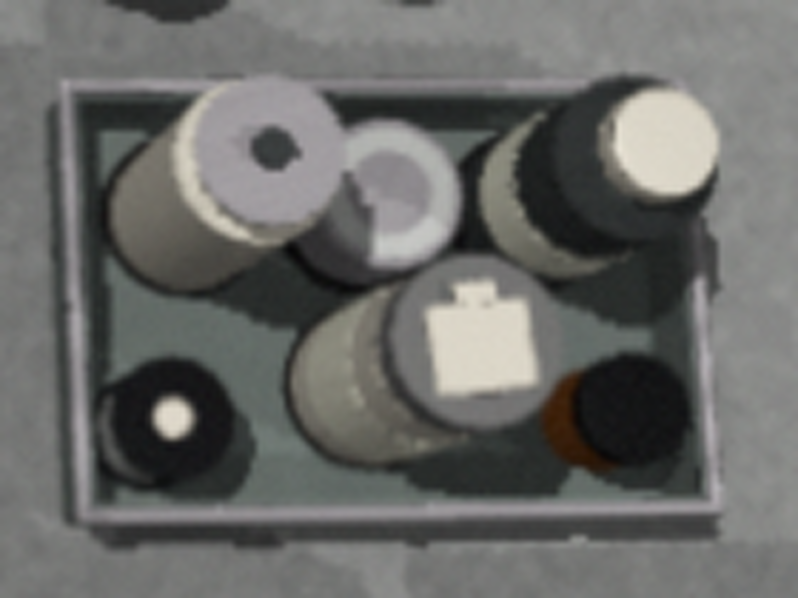

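View pics/cs.png

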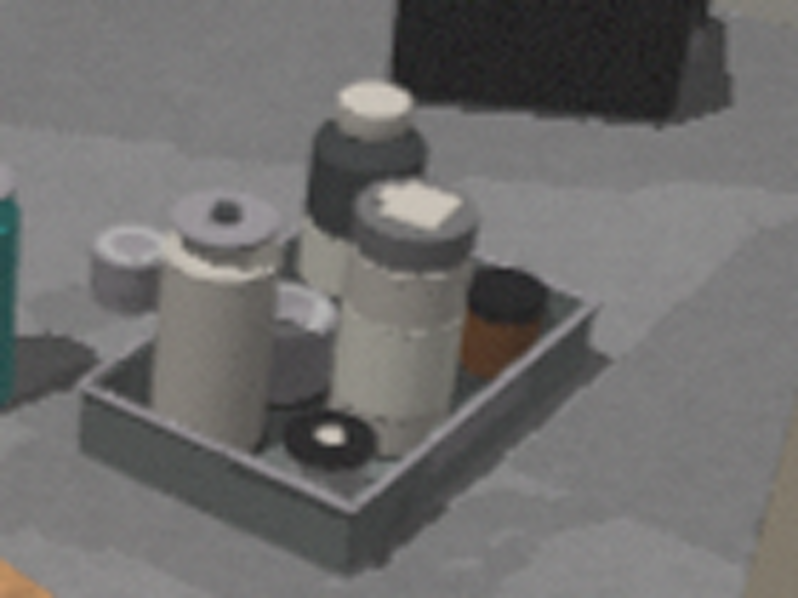

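View pics/cb.png

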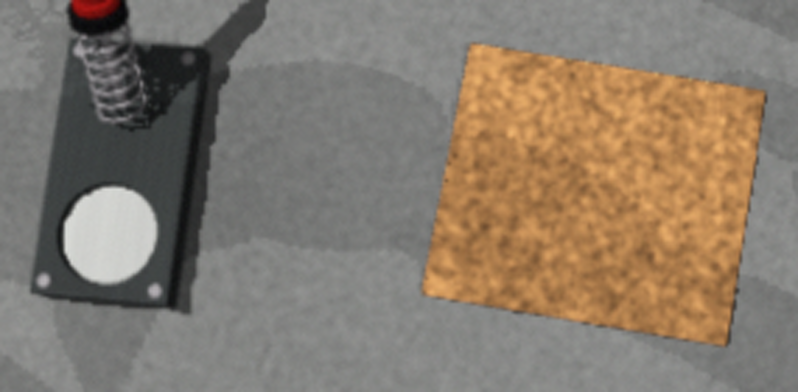

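Run:
```python
from h import *
import pickle
d=pickle.load(open('c0.pkl','rb'));T=d['top'];S=d['side']
P=lambda c,x,y,s,ox,oy,z:ray(c,(x+.5)/s-.5+ox,(y+.5)/s-.5+oy,z)
ct=lambda x,y,z:P(T,x,y,5.7,405,200,z)
cs=lambda x,y,z:P(S,x,y,5.7,345,130,z)
cb=lambda x,y,z:P(T,x,y,2.8,100,170,z)
np.set_printoptions(precision=4,suppress=True)
TL,BL,BR=ct(62,80,.036),ct(78,522,.036),ct(720,510,.036)
print('caddy',TL,BL,BR,np.linalg.norm(TL-BL),np.linalg.norm(BL-BR))
e=BL-BR;yaw=np.arctan2(-e[0],e[1]);c0=(TL+BR)/2
print('yaw',yaw,'c',c0)
sL,sF=cs(82,388,.036),cs(352,510,.036);sR=cs(598,305,.036)
e=sF-sR;print('side rim',sL,sF,sR,np.linalg.norm(sL-sF),np.linalg.norm(sF-sR),np.arctan2(-e[0],e[1]),(sL+sR)/2)
for n,t,s,z in (('disp',(268,150),(226,218),.120),('aero',(664,143),(375,103),.124),('tub',(472,342),(417,212),.118),('tin',(383,196),(300,310),.04)):
    print(n,ct(*t,z),cs(*s,z))
for yw in (yaw,):
  c,s=np.cos(yw),np.sin(yw)
  for q in ((33,59),(33,-59),(-26,0),(33,0)): print(q,c0[:2]+np.array([[c,-s],[s,c]])@np.array(q)/1e3)
print('dish',cb(110,235,.016),'side',ray(S,214,346,.016))
B=[cb(*p,.004) for p in((470,44),(767,91),(728,346),(423,295))];
print('board',B,np.mean(B,0)); e=B[3]-B[2];print(np.linalg.norm(e),np.linalg.norm(B[0]-B[3]),np.arctan2(-e[0],e[1]))
print('teal',ray(T,425,166,.116),'small',ray(T,476,186,.03))
```

```text
caddy [ 0.5843 -0.212   0.036 ] [ 0.4398 -0.2091  0.036 ] [ 0.4381 -0.4187  0.036 ] 0.14453994489416724 0.20953827799444774
yaw -0.008375061160721469 c [ 0.5112 -0.3153  0.036 ]
side rim [ 0.5794 -0.2129  0.036 ] [ 0.4404 -0.2119  0.036 ] [ 0.4361 -0.418   0.036 ] 0.13896599468492835 0.20614082565925612 -0.0210315220629519 [ 0.5077 -0.3154  0.036 ]
disp [ 0.5423 -0.2548  0.12  ] [ 0.538  -0.2519  0.12  ]
aero [ 0.5413 -0.3732  0.124 ] [ 0.5383 -0.3712  0.124 ]
tub [ 0.484  -0.3122  0.118 ] [ 0.4799 -0.3104  0.118 ]
tin [ 0.5427 -0.3141  0.04  ] [ 0.5363 -0.3218  0.04  ]
(33, 59) [ 0.5447 -0.2566]
(33, -59) [ 0.5437 -0.3746]
(-26, 0) [ 0.4852 -0.3151]
(33, 0) [ 0.5442 -0.3156]
dish [0.5227 0.3139 0.016 ] side [0.5193 0.3151 0.016 ]
board [array([0.6548, 0.068 , 0.004 ]), array([ 0.6163, -0.1383,  0.004 ]), array([ 0.4407, -0.105 ,  0.004 ]), array([0.4792, 0.1001, 0.004 ])] [ 0.5477 -0.0188  0.004 ]
0.2086835995162906 0.17859072097762102 -0.1856448007314615
teal [ 0.6501 -0.2173  0.116 ] small [ 0.6377 -0.3331  0.03  ]
```

Emit:
{"op": "send_rows", "data": {"increments": "1 .5 .5 0 0 0 .5; 1 .8 .8 0 0 0 .9; 1 .8 .8 0 0 0 .9; 1 .8 .8 0 0 0 .9; 1 .8 .8 0 0 0 .9; 1 .8 .8 0 0 0 .9; 1 .8 .8 0 0 0 .9; 1 .8 .8 0 0 0 .9"}}

```text
t: 0.82
tool_pos: [0.3974, -0.4028, 0.231]
tool_rot: [-3.141, -0.0, 1.033]
ft_force: [1.0, -0.1, -0.8]
opening: 0.0856
gripper_force: 0.0
```

Emit:
{"op": "send_rows", "data": {"increments": "1 .8 .8 0 0 0 .9; 1 .8 .8 0 0 0 .9; 1 .8 .8 0 0 0 .9; 1 .8 .8 0 0 0 .9; 1 .8 .8 -.5 0 0 .9; 1 .5 .6 -.5 0 0 .9; 1 .2 .2 0 0 0 0; 1 0 0 0 0 0 0"}}

```text
t: 1.48
tool_pos: [0.5377, -0.2583, 0.1999]
tool_rot: [-3.139, -0.002, 1.57]
ft_force: [0.6, -1.0, 0.1]
opening: 0.0856
gripper_force: 0.0
```

Run:
```python
from h import *
import pickle
c=cam('wrist');save(c,'w1.png');pickle.dump(c,open('w1.pkl','wb'))
print(-c['R'].T@c['t'])
for n,p in (('d',(.540,-.2535,.120)),('a',(.540,-.3725,.124)),('tub',(.482,-.3115,.118)),('tin',(.541,-.3135,.04))): print(n,proj(c,p))
```

```text
[ 0.53835778 -0.18702647  0.34250632]
d (np.float64(317.10922563925266), np.float64(239.09296561995467))
a (np.float64(316.8228507379814), np.float64(393.75212543838245))
tub (np.float64(235.61991240807225), np.float64(316.18980061612564))
tin (np.float64(317.4698029872155), np.float64(276.31619336409244))
```

View pics/w1.png

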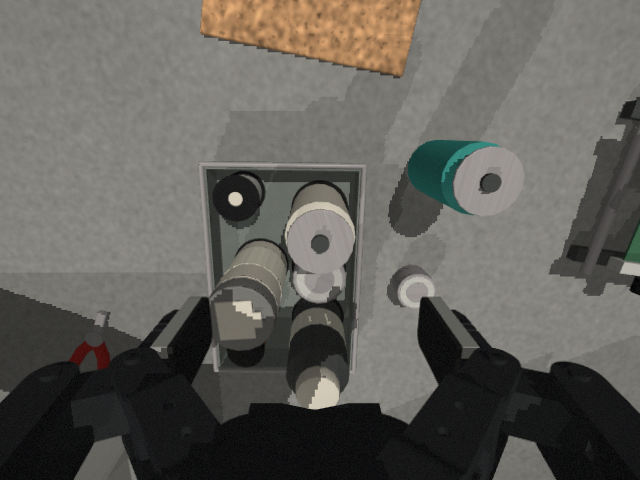

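The wrist view shows the dispenser dish at (320,240), where I predicted (317,239), and the gripper is nearly centred on it. Descending.

Emit:
{"op": "send_rows", "data": {"increments": "1 .1 .1 -.4 0 0 0; 1 .02 .06 -.8 0 0 0; 1 0 0 -.8 0 0 0; 1 0 0 -.8 0 0 0; 1 0 0 -.8 0 0 0; 1 0 0 -.6 0 0 0; 1 0 0 -.37 0 0 0; 1 0 0 0 0 0 0"}}

```text
t: 2.2
tool_pos: [0.5386, -0.2555, 0.0615]
tool_rot: [-3.137, -0.002, 1.566]
ft_force: [0.4, 0.5, -0.7]
opening: 0.0856
gripper_force: 0.0
```

Emit:
{"op": "send_rows", "data": {"increments": ".5 0 0 0 0 0 0; .4 0 0 0 0 0 0; 0.3 0 0 0 0 0 0; 0.2 0 0 0 0 0 0; 0 0 0 0 0 0 0; 0 0 0 0 0 0 0; 0 0 0 0 0 0 0; 0 0 0 0 0 0 0"}}

```text
t: 2.87
tool_pos: [0.5423, -0.2566, 0.0663]
tool_rot: [3.139, 0.003, 1.569]
ft_force: [-2.6, 1.2, 5.8]
opening: 0.0493
gripper_force: 62.4
```

Emit:
{"op": "send_rows", "data": {"increments": "0 0 0 .2 0 0 0; 0 0 0 .5 0 0 0; 0 0 0 .8 0 0 0; 0 0 0 .8 0 0 0; 0 0 0 .8 0 0 0; 0 0 0 .8 0 0 0; 0 0 0 .4 0 0 0; 0 0 0 0 0 0 0"}}

```text
t: 3.53
tool_pos: [0.5432, -0.2566, 0.1967]
tool_rot: [3.136, 0.003, 1.569]
ft_force: [0.2, -0.4, -2.5]
opening: 0.0494
gripper_force: 63.0
```

Emit:
{"op": "send_rows", "data": {"increments": "0 0 .2 0 0 0 0; 0 .05 .5 0 0 0 0; 0 .05 .8 0 0 0 0; 0 .05 .9 0 0 0 0; 0 .05 .9 0 0 0 0; 0 .05 .9 0 0 0 0; 0 .05 .9 0 0 0 0; 0 .05 .9 0 0 0 0"}}

```text
t: 4.2
tool_pos: [0.5495, -0.0725, 0.1906]
tool_rot: [-3.137, -0.002, 1.569]
ft_force: [-0.4, 0.4, -2.6]
opening: 0.0496
gripper_force: 62.9
```

Emit:
{"op": "send_rows", "data": {"increments": "0 .05 .9 0 0 0 0; 0 .05 .9 0 0 0 0; 0 .05 .9 0 0 0 0; 0 0 .7 0 0 0 0; 0 0 .3 0 0 0 0; 0 0 .2 0 0 0 0; 0 0 0 0 0 0 0; 0 0 0 0 0 0 0"}}

```text
t: 4.87
tool_pos: [0.5555, 0.0413, 0.1923]
tool_rot: [-3.14, 0.001, 1.569]
ft_force: [-0.1, 0.7, -3.5]
opening: 0.0494
gripper_force: 62.8
```

Emit:
{"op": "send_rows", "data": {"increments": "0 0 0 -.3 0 0 0; 0 0 0 -.8 0 0 0; 0 0 0 -.8 0 0 0; 0 0 0 -.8 0 0 0; 0 0 0 -.8 0 0 0; 0 0 0 -.4 0 0 0; 0 0 0 -.25 0 0 0; 0 0 0 -.1 0 0 0"}}

```text
t: 5.53
tool_pos: [0.5543, 0.0407, 0.0664]
tool_rot: [-3.137, 0.0, 1.568]
ft_force: [-12.0, -0.1, 24.5]
opening: 0.0493
gripper_force: 65.6
```

Emit:
{"op": "send_rows", "data": {"increments": "0 0 0 -.05 0 0 0; 0 0 0 0 0 0 0; 0 0 0 0 0 0 0"}}

```text
t: 5.78
tool_pos: [0.5562, 0.0408, 0.0664]
tool_rot: [3.141, 0.001, 1.568]
ft_force: [-5.0, -0.1, 6.1]
opening: 0.0492
gripper_force: 64.0
```

Emit:
{"op": "send_rows", "data": {"increments": ".65 0 0 0 0 0 0; .8 0 0 0 0 0 0; 1 0 0 0 0 0 0; 1 0 0 0 0 0 0; 1 0 0 .3 0 0 0; 1 0 0 .8 0 0 0; 1 0 0 .8 0 0 0; 1 0 0 .8 0 0 0"}}

```text
t: 6.45
tool_pos: [0.556, 0.0415, 0.1464]
tool_rot: [-3.141, -0.0, 1.569]
ft_force: [0.9, 0.2, 0.3]
opening: 0.0853
gripper_force: 0.0
```

Emit:
{"op": "send_rows", "data": {"increments": "1 0 0 .8 0 0 0; 1 0 0 .8 0 0 0; 1 0 0 0 0 0 0"}}

```text
t: 6.7
tool_pos: [0.5602, 0.0413, 0.1997]
tool_rot: [3.131, 0.0, 1.569]
ft_force: [0.9, -0.2, 0.5]
opening: 0.0851
gripper_force: 0.0
```

Emit:
{"op": "send_rows", "data": {"increments": "1 -.05 -.4 0 0 0 0; 1 -.05 -.8 0 0 0 0; 1 -.05 -1 0 0 0 0; 1 -.05 -1 0 0 0 0; 1 -.05 -1 0 0 0 0; 1 -.05 -1 0 0 0 0; 1 -.05 -1 0 0 0 0; 1 -.05 -1 0 0 0 0"}}

```text
t: 7.37
tool_pos: [0.5425, -0.1763, 0.1918]
tool_rot: [-3.139, -0.001, 1.568]
ft_force: [-0.1, 0.0, 0.6]
opening: 0.0853
gripper_force: 0.0
```

Emit:
{"op": "send_rows", "data": {"increments": "1 -.06 -1 0 0 0 0; 1 -.06 -1 0 0 0 0; 1 0 -1 0 0 0 0; 1 0 -1 0 0 0 0; 1 0 -1 0 0 0 0; 1 0 -.8 0 0 0 0; 1 0 -.5 0 0 0 0; 1 0 -.3 0 0 0 0"}}

```text
t: 8.03
tool_pos: [0.5393, -0.3745, 0.1918]
tool_rot: [-3.14, -0.001, 1.567]
ft_force: [-0.0, 0.0, -0.1]
opening: 0.0855
gripper_force: 0.0
```

Emit:
{"op": "send_rows", "data": {"increments": "1 0 0 0 0 0 0; 1 0 0 0 0 0 0"}}

```text
t: 8.2
tool_pos: [0.5401, -0.3719, 0.1925]
tool_rot: [-3.14, -0.002, 1.569]
ft_force: [-0.0, -0.4, 0.6]
opening: 0.0854
gripper_force: 0.0
```

Run:
```python
from h import *
for _ in range(6):
    c=cam('wrist'); o=get_obs(); print(o['tool_pos'], -c['R'].T@c['t'])
save(c,'w2.png'); T=cam('top'); save(T,'t2.png')
print(proj(c,(.541,-.372,.124)))
a=c['image'][180:340,200:440]; b=T['image'][170:310,240:540]
a=cv2.resize(a,(480,320));b=cv2.resize(b,(686,320))
cv2.imwrite('pics/m2.png',np.vstack([cv2.resize(a,(400,267)),cv2.resize(b,(400,187))]))
```

```text
[ 0.54023796 -0.37132047  0.19274859] [ 0.54061036 -0.30055359  0.33509263]
[ 0.54044641 -0.37108038  0.19299691] [ 0.54071067 -0.2999697   0.33530834]
[ 0.54055194 -0.37105101  0.19316498] [ 0.5408192  -0.29967825  0.33549669]
[ 0.54070691 -0.37111902  0.1933119 ] [ 0.54091604 -0.29958626  0.33564937]
[ 0.54075569 -0.37125981  0.19338653] [ 0.54099116 -0.29962572  0.33576073]
[ 0.54078859 -0.37148361  0.19345157] [ 0.541042   -0.29974716  0.33583152]
(np.float64(313.7419951617628), np.float64(252.08398699359773))
```

View pics/w2.png

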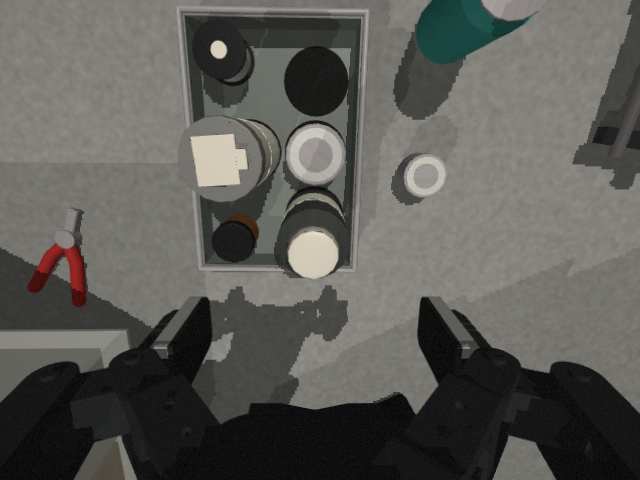

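The wrist view shows the aerosol cap at (314,254), within 2 px of the prediction. The dispenser's coaster is at (316,82), the tin lid at (315,153) and the tub lid at (219,157).

Emit:
{"op": "send_rows", "data": {"increments": "1 0 0 -.4 0 0 0; 1 0 0 -.8 0 0 0; 1 0 0 -.8 0 0 0; 1 0 0 -.8 0 0 0; 1 0 0 -.7 0 0 0; 1 0 0 -.5 0 0 0; 1 0 0 -.3 0 0 0; 1 0 0 0 0 0 0"}}

```text
t: 9.22
tool_pos: [0.5387, -0.3708, 0.0609]
tool_rot: [-3.137, -0.004, 1.569]
ft_force: [0.6, 0.1, -0.3]
opening: 0.0857
gripper_force: 0.0
```

Emit:
{"op": "send_rows", "data": {"increments": ".7 0 0 0 0 0 0; .6 0 0 0 0 0 0; 0.5 0 0 0 0 0 0; 0.3 0 0 0 0 0 0; 0 0 0 0 0 0 0; 0 0 0 0 0 0 0; 0 0 0 0 0 0 0; 0 0 0 0 0 0 0"}}

```text
t: 9.88
tool_pos: [0.5413, -0.3735, 0.0661]
tool_rot: [3.14, 0.002, 1.569]
ft_force: [-1.5, 0.2, 6.3]
opening: 0.0502
gripper_force: 62.9
```

Emit:
{"op": "send_rows", "data": {"increments": "0 0 0 .2 0 0 0; 0 0 0 .5 0 0 0; 0 0 0 .8 0 0 0; 0 0 0 .8 0 0 0; 0 0 0 .8 0 0 0; 0 0 0 .8 0 0 0; 0 0 0 .4 0 0 0; 0 0 0 0 0 0 0"}}

```text
t: 10.55
tool_pos: [0.5423, -0.3739, 0.1967]
tool_rot: [3.137, 0.004, 1.569]
ft_force: [0.6, 0.1, -3.2]
opening: 0.0505
gripper_force: 63.2
```

Run:
```python
from h import *
c=cam('wrist')
# calibration as at picture w2
c['t']=-c['R']@np.array([.54104,-.29975,.33583])
for n,u,v,z in (('coaster',316,82,.004),('tin',315.5,153,.04),('tub',219,157,.118)): print(n,ray(c,u,v,z))
```

```text
coaster [ 0.54477609 -0.25814665  0.004     ]
tin [ 0.54395834 -0.3160677   0.04      ]
tub [ 0.48486349 -0.31407168  0.118     ]
```

Emit:
{"op": "send_rows", "data": {"increments": "0 .1 .2 0 0 0 0; 0 .1 .5 0 0 0 0; 0 0 .8 0 0 0 0; 0 0 .9 0 0 0 0; 0 0 .9 0 0 0 0; 0 0 .9 0 0 0 0; 0 0 .9 0 0 0 0; 0 0 .9 0 0 0 0"}}

```text
t: 11.27
tool_pos: [0.545, -0.1892, 0.191]
tool_rot: [-3.138, -0.003, 1.569]
ft_force: [0.9, 0.4, -3.5]
opening: 0.0501
gripper_force: 63.1
```

Emit:
{"op": "send_rows", "data": {"increments": "0 0 .9 0 0 0 0; 0 0 .9 0 0 0 0; 0 0 .9 0 0 0 0; 0 0 .9 0 0 0 0; 0 0 .9 0 0 0 0; 0 0 .7 0 0 0 0; 0 0 .4 0 0 0 0; 0 0 .2 0 0 0 0"}}

```text
t: 11.93
tool_pos: [0.5449, -0.016, 0.1916]
tool_rot: [-3.138, -0.001, 1.572]
ft_force: [0.5, 0.4, -2.4]
opening: 0.0503
gripper_force: 63.1
```

Emit:
{"op": "send_rows", "data": {"increments": "0 0 0 0 0 0 0; 0 0 0 0 0 0 0; 0 0 0 0 0 0 0"}}

```text
t: 12.18
tool_pos: [0.5466, -0.0194, 0.193]
tool_rot: [-3.141, 0.001, 1.568]
ft_force: [0.5, -0.7, -2.6]
opening: 0.0506
gripper_force: 63.1
```

Emit:
{"op": "send_rows", "data": {"increments": "0 0 0 -.3 0 0 0; 0 0 0 -.8 0 0 0; 0 0 0 -.8 0 0 0; 0 0 0 -.8 0 0 0; 0 0 0 -.7 0 0 0; 0 0 0 -.4 0 0 0; 0 0 0 -.2 0 0 0; 0 0 0 -.1 0 0 0"}}

```text
t: 12.85
tool_pos: [0.5456, -0.0192, 0.0686]
tool_rot: [-3.139, -0.0, 1.567]
ft_force: [-0.5, -0.3, -3.9]
opening: 0.0505
gripper_force: 63.1
```

Emit:
{"op": "send_rows", "data": {"increments": "0 0 0 -.1 0 0 0; 0 0 0 -.1 0 0 0; 0 0 0 0 0 0 0; 0 0 0 0 0 0 0"}}

```text
t: 13.18
tool_pos: [0.5477, -0.019, 0.0661]
tool_rot: [3.139, 0.001, 1.569]
ft_force: [-2.5, -0.5, 5.0]
opening: 0.0506
gripper_force: 63.9
```

Emit:
{"op": "send_rows", "data": {"increments": ".65 0 0 0 0 0 0; .8 0 0 0 0 0 0; 1 0 0 0 0 0 0; 1 0 0 0 0 0 0; 1 0 0 .3 0 0 0; 1 0 0 .8 0 0 0; 1 0 0 .8 0 0 0; 1 0 0 .8 0 0 0"}}

```text
t: 13.85
tool_pos: [0.5463, -0.0185, 0.1464]
tool_rot: [-3.141, -0.0, 1.569]
ft_force: [0.9, 0.3, 0.9]
opening: 0.0855
gripper_force: 0.0
```

Emit:
{"op": "send_rows", "data": {"increments": "1 0 0 .8 0 0 0; 1 0 -.2 .7 0 0 0; 1 -.1 -.5 0.1 0 0 0; 1 -.2 -.9 0 0 0 0; 1 -.2 -.9 0 0 0 0; 1 -.2 -.9 0 0 0 0; 1 -.2 -.9 0 0 0 0; 1 -.2 -.9 0 0 0 0"}}

```text
t: 14.52
tool_pos: [0.5134, -0.1758, 0.194]
tool_rot: [3.141, 0.0, 1.569]
ft_force: [1.3, 0.1, -0.3]
opening: 0.0855
gripper_force: 0.0
```

Emit:
{"op": "send_rows", "data": {"increments": "1 -.2 -.9 0 0 0 0; 1 -.2 -.9 0 0 0 0; 1 -.2 -.9 0 0 0 0; 1 -.2 -.9 0 0 0 0; 1 -.17 -.5 0 0 0 0; 1 0 -.4 0 0 0 0; 1 0 0 0 0 0 0; 1 0 0 0 0 0 0"}}

```text
t: 15.18
tool_pos: [0.4847, -0.3096, 0.1934]
tool_rot: [3.141, -0.0, 1.568]
ft_force: [0.3, 0.5, 0.1]
opening: 0.0856
gripper_force: 0.0
```

Run:
```python
from h import *
for _ in range(3): c=cam('wrist')
print(get_obs()['tool_pos'],proj(c,(.485,-.3125,.118)),proj(c,(.544,-.316,.04)))
T=cam('top'); A=cv2.resize(T['image'][180:300,240:400],(640,480))
a=c['image']; cv2.imwrite('pics/m3.png',np.hstack([cv2.resize(a[120:420,180:460],(420,450)),cv2.resize(T['image'][170:300,240:390],None,fx=2.5,fy=450/130)]))
import pickle; pickle.dump(c,open('w3.pkl','wb'))
```

```text
[ 0.48473428 -0.30836841  0.19321944] (np.float64(313.84884187955487), np.float64(253.95174334511037)) (np.float64(381.4694437514717), np.float64(228.37820602343245))
```

View pics/m3.png

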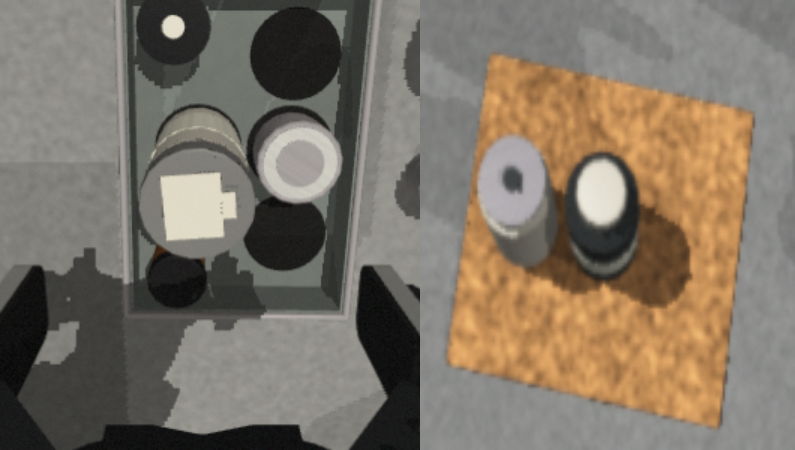

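Tub lid at crop (197,200), about 2 px from the prediction. Dispenser and aerosol stand upright on the board.

Emit:
{"op": "send_rows", "data": {"increments": "1 -.02 -.1 -.4 0 0 0; 1 0 0 -.8 0 0 0; 1 0 0 -.8 0 0 0; 1 0 0 -.8 0 0 0; 1 0 0 -.7 0 0 0; 1 0 0 -.5 0 0 0; 1 0 0 -.3 0 0 0; 1 0 0 0 0 0 0"}}

```text
t: 16.05
tool_pos: [0.482, -0.3107, 0.0613]
tool_rot: [-3.137, -0.003, 1.569]
ft_force: [-0.4, 0.3, 0.4]
opening: 0.0853
gripper_force: 0.0
```

Emit:
{"op": "send_rows", "data": {"increments": ".7 0 0 0 0 0 0; .6 0 0 0 0 0 0; 0.5 0 0 0 0 0 0; 0.3 0 0 0 0 0 0; 0 0 0 0 0 0 0; 0 0 0 0 0 0 0; 0 0 0 0 0 0 0; 0 0 0 0 0 0 0"}}

```text
t: 16.72
tool_pos: [0.4845, -0.3134, 0.0657]
tool_rot: [3.14, 0.002, 1.569]
ft_force: [-1.2, 0.3, 6.4]
opening: 0.0516
gripper_force: 62.2
```

Emit:
{"op": "send_rows", "data": {"increments": "0 0 0 .2 0 0 0; 0 0 0 .5 0 0 0; 0 0 0 .8 0 0 0; 0 0 0 .8 0 0 0; 0 0 0 .8 0 0 0; 0 0 0 .8 0 0 0; 0 0 0 .4 0 0 0; 0 0 0 0 0 0 0"}}

```text
t: 17.38
tool_pos: [0.4858, -0.3139, 0.1965]
tool_rot: [3.136, 0.004, 1.569]
ft_force: [0.4, -1.3, -2.9]
opening: 0.0521
gripper_force: 63.0
```

Emit:
{"op": "send_rows", "data": {"increments": "0 .1 .2 0 0 0 0; 0 .2 .5 0 0 0 0; 0 .2 .8 0 0 0 0; 0 .2 .9 0 0 0 0; 0 .2 .9 0 0 0 0; 0 .2 .9 0 0 0 0; 0 .2 .9 0 0 0 0; 0 .2 .9 0 0 0 0"}}

```text
t: 18.05
tool_pos: [0.5273, -0.1301, 0.1903]
tool_rot: [-3.137, -0.002, 1.569]
ft_force: [0.7, -0.3, -3.2]
opening: 0.0519
gripper_force: 62.9
```

Emit:
{"op": "send_rows", "data": {"increments": "0 .2 .8 0 0 0 0; 0 .02 .5 0 0 0 0; 0 0 .3 0 0 0 0; 0 0 .2 0 0 0 0; 0 0 0 0 0 0 0; 0 0 0 0 0 0 0; 0 0 0 0 0 0 0"}}

```text
t: 18.63
tool_pos: [0.5353, -0.0793, 0.1929]
tool_rot: [-3.141, 0.0, 1.568]
ft_force: [-0.3, 0.1, -1.8]
opening: 0.052
gripper_force: 63.0
```

Emit:
{"op": "send_rows", "data": {"increments": "0 0 0 -.3 0 0 0; 0 0 0 -.8 0 0 0; 0 0 0 -.8 0 0 0; 0 0 0 -.8 0 0 0; 0 0 0 -.7 0 0 0; 0 0 0 -.4 0 0 0; 0 0 0 -.2 0 0 0; 0 0 0 -.1 0 0 0"}}

```text
t: 19.3
tool_pos: [0.5345, -0.0789, 0.0687]
tool_rot: [-3.139, -0.001, 1.568]
ft_force: [0.3, -0.5, -3.4]
opening: 0.052
gripper_force: 63.1
```

Emit:
{"op": "send_rows", "data": {"increments": "0 0 0 -.1 0 0 0; 0 0 0 -.1 0 0 0; 0 0 0 0 0 0 0; 0 0 0 0 0 0 0"}}

```text
t: 19.63
tool_pos: [0.5367, -0.0791, 0.0658]
tool_rot: [3.139, 0.001, 1.569]
ft_force: [-1.0, -0.5, 3.3]
opening: 0.0518
gripper_force: 63.3
```

Emit:
{"op": "send_rows", "data": {"increments": ".65 0 0 0 0 0 0; .8 0 0 0 0 0 0; 1 0 0 0 0 0 0; 1 0 0 0 0 0 0; 1 0 0 .3 0 0 0; 1 0 0 .8 0 0 0; 1 0 0 .8 0 0 0; 1 0 0 .8 0 0 0"}}

```text
t: 20.3
tool_pos: [0.5352, -0.0785, 0.1464]
tool_rot: [-3.141, -0.0, 1.569]
ft_force: [-0.4, -0.4, -0.2]
opening: 0.0853
gripper_force: 0.0
```

Emit:
{"op": "send_rows", "data": {"increments": "1 0 0 .8 0 0 0; 1 0 0 .8 0 0 .2; 1 .2 -.3 0 0 0 .6; 1 0 -.6 0 0 0 1; 1 0 -.6 0 0 0 1; 1 0 -.6 0 0 0 1; 1 0 -.6 0 0 0 1; 1 0 -.6 0 0 0 1"}}

```text
t: 20.97
tool_pos: [0.5416, -0.1784, 0.194]
tool_rot: [3.141, 0.001, 2.154]
ft_force: [-0.4, 0.0, 0.4]
opening: 0.0854
gripper_force: 0.0
```

Emit:
{"op": "send_rows", "data": {"increments": "1 0 -.6 0 0 0 1; 1 0 -.6 0 0 0 1; 1 0 -.6 0 0 0 1; 1 0 -.6 0 0 0 1; 1 0 -.6 0 0 0 1; 1 0 -.6 0 0 0 1; 1 0 -.6 0 0 0 1; 1 0 -.4 0 0 0 1"}}

```text
t: 21.63
tool_pos: [0.5416, -0.3173, 0.1939]
tool_rot: [-3.141, 0.001, 2.953]
ft_force: [-0.1, 0.2, -0.8]
opening: 0.0852
gripper_force: 0.0
```

Emit:
{"op": "send_rows", "data": {"increments": "1 0 0 0 0 0 1; 1 0 0 0 0 0 .9; 1 0 0 0 0 0 0; 1 0 0 0 0 0 0; 1 0 0 0 0 0 0"}}

```text
t: 22.05
tool_pos: [0.5416, -0.3154, 0.1936]
tool_rot: [-3.141, 0.0, 3.137]
ft_force: [-0.1, -0.0, 0.6]
opening: 0.0857
gripper_force: 0.0
```

Run:
```python
from h import *
for _ in range(3): c=cam('wrist')
o=get_obs();print(o['tool_pos'],o['tool_rot'],proj(c,(.543,-.315,.04)))
T=cam('top'); 
a=c['image']; cv2.imwrite('pics/m4.png',np.hstack([cv2.resize(a[120:420,180:460],(420,450)),cv2.resize(T['image'][170:300,240:390],None,fx=2.5,fy=450/130)]))
import pickle; pickle.dump(c,open('w4.pkl','wb'))
```

```text
[ 0.54154382 -0.31536318  0.19337535] [-3.14149634e+00  1.06019532e-04  3.13816501e+00] (np.float64(315.5895680950891), np.float64(221.4870179978892))
```

View pics/m4.png

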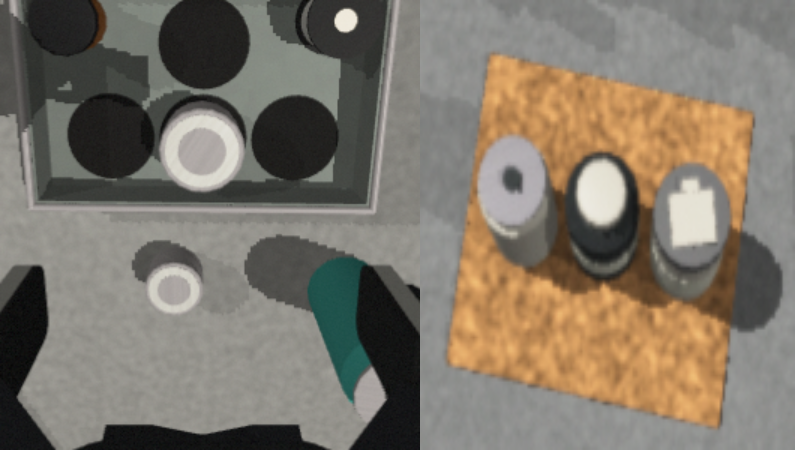

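Emit:
{"op": "send_rows", "data": {"increments": "1 0 0 -.4 0 0 0; 1 0 0 -.8 0 0 0; 1 0 0 -.9 0 0 0; 1 0 0 -.9 0 0 0; 1 0 0 -.9 0 0 0; 1 0 0 -.8 0 0 0; 1 0 0 -.6 0 0 0; 1 0 0 -.4 0 0 0"}}

```text
t: 22.92
tool_pos: [0.5395, -0.3141, 0.0187]
tool_rot: [3.139, -0.004, 3.139]
ft_force: [-0.1, -0.3, -0.4]
opening: 0.0858
gripper_force: 0.0
```

Emit:
{"op": "send_rows", "data": {"increments": "1 0 0 -.2 0 0 0; 1 0 0 -.1 0 0 0; 1 0 0 0 0 0 0; 1 0 0 0 0 0 0"}}

```text
t: 23.25
tool_pos: [0.5424, -0.3162, 0.0143]
tool_rot: [-3.14, 0.002, 3.139]
ft_force: [1.4, 0.6, -0.6]
opening: 0.0851
gripper_force: 0.0
```

Emit:
{"op": "send_rows", "data": {"increments": ".7 0 0 0 0 0 0; .6 0 0 0 0 0 0; 0.5 0 0 0 0 0 0; 0.3 0 0 0 0 0 0; 0 0 0 0 0 0 0; 0 0 0 0 0 0 0; 0 0 0 0 0 0 0; 0 0 0 0 0 0 0"}}

```text
t: 23.92
tool_pos: [0.5425, -0.3163, 0.0146]
tool_rot: [-3.14, 0.002, 3.139]
ft_force: [0.0, 0.4, 5.7]
opening: 0.0475
gripper_force: 62.2
```

Run:
```python
from h import *
import pickle
c=pickle.load(open('w4.pkl','rb'))
print([ray(c,180+x/1.5,120+y/1.5,.004) for x,y in((204,43),(111,136),(295,137))])
```

```text
[array([ 0.48321682, -0.3143955 ,  0.004     ]), array([ 0.5410097 , -0.37432037,  0.004     ]), array([ 0.54203151, -0.2559608 ,  0.004     ])]
```

Emit:
{"op": "send_rows", "data": {"increments": "0 0 0 .2 0 0 0; 0 0 0 .5 0 0 0; 0 0 0 .8 0 0 0; 0 0 0 .9 0 0 0; 0 0 0 .9 0 0 0; 0 0 0 .9 0 0 0; 0 0 0 .9 0 0 0; 0 0 .3 .9 0 0 0"}}

```text
t: 24.58
tool_pos: [0.5409, -0.3073, 0.1941]
tool_rot: [-3.141, -0.001, 3.137]
ft_force: [0.8, -0.1, 0.0]
opening: 0.0475
gripper_force: 61.9
```

Emit:
{"op": "send_rows", "data": {"increments": "0 0 .7 0 0 0 0; 0 -.05 .9 0 0 0 0; 0 -.05 .9 0 0 0 0; 0 -.05 .9 0 0 0 0; 0 -.05 .9 0 0 0 0; 0 -.05 .9 0 0 0 0; 0 -.05 .9 0 0 0 0; 0 -.05 .9 0 0 0 0"}}

```text
t: 25.25
tool_pos: [0.5299, -0.0951, 0.1928]
tool_rot: [3.141, -0.001, 3.139]
ft_force: [1.4, 0.4, -1.2]
opening: 0.048
gripper_force: 61.9
```

Emit:
{"op": "send_rows", "data": {"increments": "0 -.05 .9 0 0 0 0; 0 -.05 .9 0 0 0 0; 0 -.05 .9 0 0 0 0; 0 -.05 .9 0 0 0 0; 0 -.05 .9 0 0 0 0; 0 -.05 .9 0 0 0 0; 0 -.05 .9 0 0 0 0; 0 0 .9 0 0 0 0"}}

```text
t: 25.92
tool_pos: [0.5192, 0.1206, 0.1928]
tool_rot: [-3.141, -0.002, 3.139]
ft_force: [0.6, -0.3, -0.8]
opening: 0.0477
gripper_force: 61.9
```

Emit:
{"op": "send_rows", "data": {"increments": "0 0 .9 0 0 0 0; 0 0 .9 0 0 0 0; 0 0 .9 0 0 0 0; 0 0 .9 0 0 0 0; 0 0 .9 0 0 0 0; 0 0 .6 0 0 0 0; 0 0 .6 0 0 0 0; 0 0 .4 0 0 0 0"}}

```text
t: 26.58
tool_pos: [0.5197, 0.3039, 0.1927]
tool_rot: [-3.141, -0.001, 3.14]
ft_force: [-0.1, 0.0, -0.3]
opening: 0.0477
gripper_force: 61.9
```

Emit:
{"op": "send_rows", "data": {"increments": "0 0 0 0 0 0 0; 0 0 0 0 0 0 0; 0 0 0 0 0 0 0"}}

```text
t: 26.83
tool_pos: [0.5202, 0.3016, 0.1929]
tool_rot: [-3.141, -0.001, 3.138]
ft_force: [-0.4, -0.1, -0.3]
opening: 0.0474
gripper_force: 61.9
```

Run:
```python
from h import *
for _ in range(3): c=cam('wrist')
o=get_obs();print(o['tool_pos'],o['tool_rot'],o['opening'],proj(c,(.521,.3145,.016)))
save(c,'w5.png')
import pickle; pickle.dump(c,open('w5.pkl','wb'))
```

```text
[0.52047861 0.30139044 0.19317578] [-3.14118452e+00 -3.15610497e-04  3.13748276e+00] 0.047396282258069626 (np.float64(329.3161234544019), np.float64(214.5413566726399))
```

View pics/w5.png

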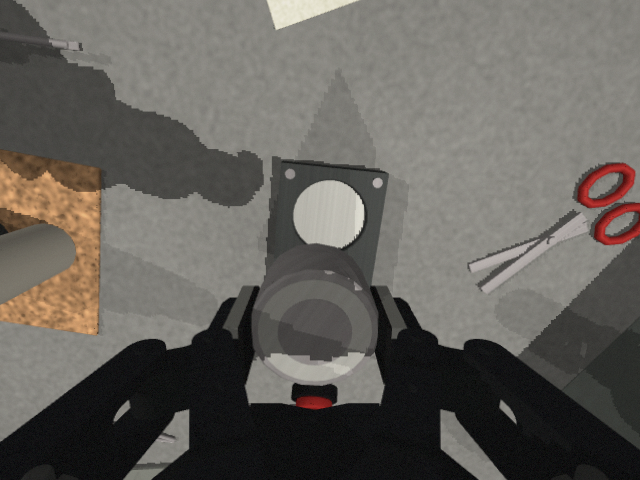

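Dish centre at (329,215), prediction (329,214.5): confirmed. Shifting +0.38 in y and lowering.

Emit:
{"op": "send_rows", "data": {"increments": "0 0 .2 0 0 0 0; 0 0 .18 0 0 0 0; 0 0 0 -.3 0 0 0; 0 0 0 -.8 0 0 0; 0 0 0 -.9 0 0 0; 0 0 0 -.9 0 0 0; 0 0 0 -.9 0 0 0; 0 0 0 -.7 0 0 0"}}

```text
t: 27.65
tool_pos: [0.5191, 0.3133, 0.0554]
tool_rot: [-3.14, -0.002, 3.139]
ft_force: [0.0, -1.0, -0.6]
opening: 0.0477
gripper_force: 61.9
```

Emit:
{"op": "send_rows", "data": {"increments": "0 0 0 -.4 0 0 0; 0 0 0 -.3 0 0 0; 0 0 0 -.2 0 0 0; 0 0 0 -.1 0 0 0; 0 0 0 0 0 0 0; 0 0 0 -.08 0 0 0; 0 0 0 -.04 0 0 0; 0 0 0 0 0 0 0"}}

```text
t: 28.32
tool_pos: [0.5219, 0.3145, 0.0266]
tool_rot: [3.14, 0.003, 3.139]
ft_force: [-1.5, -0.5, 3.2]
opening: 0.0475
gripper_force: 62.5
```

Emit:
{"op": "send_rows", "data": {"increments": ".62 0 0 0 0 0 0; .7 0 0 0 0 0 0; .8 0 0 0 0 0 0; .9 0 0 0 0 0 0; .9 0 0 .2 0 0 0; .9 0 0 .5 0 0 0; 1 0 0 .8 0 0 0; 1 0 0 .9 0 0 0"}}

```text
t: 28.98
tool_pos: [0.519, 0.3131, 0.0961]
tool_rot: [-3.14, -0.003, 3.139]
ft_force: [-0.3, 1.0, 0.5]
opening: 0.0854
gripper_force: 0.0
```

Emit:
{"op": "send_rows", "data": {"increments": "1 0 0 .9 0 0 0; 1 0 0 .9 0 0 0; 1 0 0 .9 0 0 0; 1 0 0 .5 0 0 0; 1 0 0 0 0 0 0; 1 0 0 0 0 0 0; 1 0 0 0 0 0 0; 1 0 0 0 0 0 0"}}

```text
t: 29.65
tool_pos: [0.5193, 0.3132, 0.1908]
tool_rot: [-3.14, -0.003, 3.139]
ft_force: [-0.3, 0.1, -0.1]
opening: 0.0849
gripper_force: 0.0
```

Run:
```python
from h import *
for _ in range(2): c=cam('wrist')
o=get_obs();print(o['tool_pos'],proj(c,(.521,.3145,.052)))
T=cam('top');T2=cv2.resize(T['image'][190:290,90:190],(450,450),interpolation=cv2.INTER_CUBIC)
cv2.imwrite('pics/m6.png',np.hstack([cv2.resize(c['image'][110:320,220:430],(450,450))[:,:350],T2]))
```

```text
[0.51941463 0.31332323 0.19080186] (np.float64(316.9352848623307), np.float64(226.60664989716554))
```

View pics/m6.png

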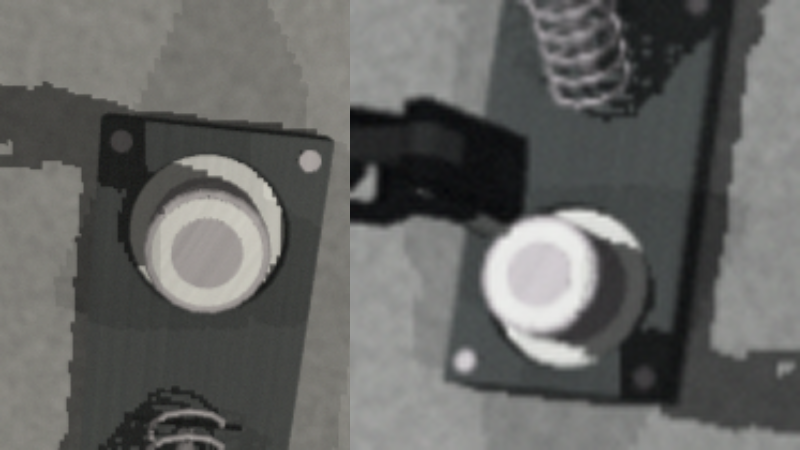

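The tin is seated in the dish: its lid is at (317,227.6) in the wrist image, against a prediction of (317,226.6). Next, returning the tub.

Emit:
{"op": "send_rows", "data": {"increments": "1 0 -.3 0 0 0 -.5; 1 .05 -.6 0 0 0 -.9; 1 .05 -.8 0 0 0 -.9; 1 .05 -.8 0 0 0 -.9; 1 .05 -.8 0 0 0 -.9; 1 .05 -.8 0 0 0 -.9; 1 .05 -.8 0 0 0 -.9; 1 .05 -.8 0 0 0 -.9"}}

```text
t: 30.47
tool_pos: [0.5305, 0.1416, 0.1919]
tool_rot: [-3.141, -0.001, 2.454]
ft_force: [0.0, -0.6, 0.2]
opening: 0.0854
gripper_force: 0.0
```

Emit:
{"op": "send_rows", "data": {"increments": "1 .05 -.8 0 0 0 -.9; 1 .05 -.8 0 0 0 -.9; 1 .05 -.8 0 0 0 -.9; 1 0 -.8 0 0 0 -.9; 1 0 -.8 0 0 0 -.9; 1 0 -.8 0 0 0 -.9; 1 0 -.8 0 0 0 -.9; 1 0 -.8 0 0 0 -.9"}}

```text
t: 31.13
tool_pos: [0.5349, -0.0502, 0.1919]
tool_rot: [-3.14, -0.0, 1.734]
ft_force: [1.1, 0.5, 0.2]
opening: 0.0856
gripper_force: 0.0
```

Emit:
{"op": "send_rows", "data": {"increments": "1 0 -.8 0 0 0 -.9; 1 0 -.2 0 0 0 -.8; 1 0 0 0 0 0 0; 1 0 0 0 0 0 0; 1 0 0 0 0 0 0; 1 0 0 0 0 0 0"}}

```text
t: 31.63
tool_pos: [0.5353, -0.0783, 0.1924]
tool_rot: [-3.141, -0.0, 1.571]
ft_force: [0.2, 0.0, -0.7]
opening: 0.0853
gripper_force: 0.0
```

Run:
```python
from h import *
for _ in range(4): c=cam('wrist')
o=get_obs();print(o['tool_pos'],o['tool_rot'],proj(c,(.536,-.078,.118)))
```

```text
[ 0.53550869 -0.07855306  0.19263594] [ 3.14157946e+00 -6.81390893e-05  1.57018417e+00] (np.float64(314.2000438014989), np.float64(247.8317428104439))
```

Emit:
{"op": "send_rows", "data": {"increments": "1 0 0 -.4 0 0 0; 1 0 0 -.8 0 0 0; 1 0 0 -.8 0 0 0; 1 0 0 -.8 0 0 0; 1 0 0 -.7 0 0 0; 1 0 0 -.5 0 0 0; 1 0 0 -.3 0 0 0; 1 0 0 0 0 0 0"}}

```text
t: 32.5
tool_pos: [0.5331, -0.0784, 0.0608]
tool_rot: [-3.137, -0.001, 1.569]
ft_force: [-0.0, 0.1, -0.9]
opening: 0.0852
gripper_force: 0.0
```

Emit:
{"op": "send_rows", "data": {"increments": ".7 0 0 0 0 0 0; .6 0 0 0 0 0 0; 0.5 0 0 0 0 0 0; 0.3 0 0 0 0 0 0; 0 0 0 0 0 0 0; 0 0 0 0 0 0 0; 0 0 0 0 0 0 0; 0 0 0 0 0 0 0"}}

```text
t: 33.17
tool_pos: [0.5364, -0.0795, 0.0651]
tool_rot: [3.139, 0.001, 1.569]
ft_force: [-1.8, 0.1, 5.7]
opening: 0.052
gripper_force: 62.3
```

Emit:
{"op": "send_rows", "data": {"increments": "0 0 0 .2 0 0 0; 0 0 0 .5 0 0 0; 0 0 0 .8 0 0 0; 0 0 0 .8 0 0 0; 0 0 0 .8 0 0 0; 0 0 0 .8 0 0 0; 0 0 0 .4 0 0 0; 0 0 0 0 0 0 0"}}

```text
t: 33.83
tool_pos: [0.5378, -0.0797, 0.1958]
tool_rot: [3.135, 0.002, 1.569]
ft_force: [0.3, -0.4, -2.7]
opening: 0.0521
gripper_force: 63.2
```

Emit:
{"op": "send_rows", "data": {"increments": "0 -.1 -.2 0 0 0 0; 0 -.2 -.5 0 0 0 0; 0 -.2 -.8 0 0 0 0; 0 -.2 -.9 0 0 0 0; 0 -.2 -.9 0 0 0 0; 0 -.2 -.9 0 0 0 0; 0 -.2 -.9 0 0 0 0; 0 -.2 -.9 0 0 0 0"}}

```text
t: 34.5
tool_pos: [0.4881, -0.2597, 0.1897]
tool_rot: [-3.137, -0.003, 1.569]
ft_force: [0.1, -0.7, -2.5]
opening: 0.0521
gripper_force: 63.2
```

Emit:
{"op": "send_rows", "data": {"increments": "0 -.2 -.8 0 0 0 0; 0 -.02 -.5 0 0 0 0; 0 0 -.3 0 0 0 0; 0 0 -.2 0 0 0 0; 0 0 0 0 0 0 0; 0 0 0 0 0 0 0; 0 0 0 0 0 0 0; 0 0 0 0 0 0 0"}}

```text
t: 35.17
tool_pos: [0.4841, -0.312, 0.1926]
tool_rot: [-3.141, -0.0, 1.57]
ft_force: [0.8, -0.3, -1.6]
opening: 0.0521
gripper_force: 63.2
```

Emit:
{"op": "send_rows", "data": {"increments": "0 0 0 -.3 0 0 0; 0 0 0 -.8 0 0 0; 0 0 0 -.8 0 0 0; 0 0 0 -.8 0 0 0; 0 0 0 -.7 0 0 0; 0 0 0 -.4 0 0 0; 0 0 0 -.2 0 0 0; 0 0 0 -.1 0 0 0"}}

```text
t: 35.83
tool_pos: [0.4835, -0.3125, 0.0686]
tool_rot: [-3.14, -0.001, 1.569]
ft_force: [-0.1, -0.2, -3.2]
opening: 0.0518
gripper_force: 63.3
```

Emit:
{"op": "send_rows", "data": {"increments": "0 0 0 -.1 0 0 0; 0 0 0 -.1 0 0 0; 0 0 0 0 0 0 0; 0 0 0 0 0 0 0"}}

```text
t: 36.17
tool_pos: [0.4851, -0.3142, 0.0651]
tool_rot: [3.139, 0.002, 1.569]
ft_force: [0.4, -0.7, 0.7]
opening: 0.052
gripper_force: 63.2
```

Emit:
{"op": "send_rows", "data": {"increments": ".65 0 0 0 0 0 0; .8 0 0 0 0 0 0; 1 0 0 0 0 0 0; 1 0 0 0 0 0 0; 1 0 0 .3 0 0 0; 1 0 0 .8 0 0 0; 1 0 0 .8 0 0 0; 1 0 0 .8 0 0 0"}}

```text
t: 36.83
tool_pos: [0.4836, -0.3129, 0.1458]
tool_rot: [-3.141, -0.0, 1.569]
ft_force: [0.1, -0.4, 0.2]
opening: 0.0852
gripper_force: 0.0
```

Emit:
{"op": "send_rows", "data": {"increments": "1 0 0 .8 0 0 0; 1 0 .2 .8 0 0 0; 1 .1 .5 0 0 0 0; 1 .2 .9 0 0 0 0; 1 .2 .9 0 0 0 0; 1 .2 .9 0 0 0 0; 1 .2 .9 0 0 0 0; 1 .2 .9 0 0 0 0"}}

```text
t: 37.5
tool_pos: [0.5168, -0.1555, 0.1928]
tool_rot: [3.142, -0.0, 1.569]
ft_force: [0.3, -0.2, -0.0]
opening: 0.0857
gripper_force: 0.0
```

Emit:
{"op": "send_rows", "data": {"increments": "1 .2 .9 0 0 0 0; 1 .2 .9 0 0 0 0; 1 .2 .9 0 0 0 0; 1 .2 .9 0 0 0 0; 1 .2 .6 0 0 0 0; 1 0 .4 0 0 0 0; 1 0 0 0 0 0 0; 1 0 0 0 0 0 0"}}

```text
t: 38.17
tool_pos: [0.5464, -0.019, 0.1926]
tool_rot: [-3.141, 0.001, 1.57]
ft_force: [-0.1, 0.3, -0.3]
opening: 0.0855
gripper_force: 0.0
```

Emit:
{"op": "send_rows", "data": {"increments": "1 0 0 0 0 0 0; 1 0 0 0 0 0 0; 1 0 0 0 0 0 0"}}

```text
t: 38.42
tool_pos: [0.5467, -0.0202, 0.1926]
tool_rot: [-3.142, 0.0, 1.567]
ft_force: [0.7, -0.1, 1.0]
opening: 0.0854
gripper_force: 0.0
```

Emit:
{"op": "send_rows", "data": {"increments": "1 0 .03 -.4 0 0 0; 1 0 0 -.8 0 0 0; 1 0 0 -.8 0 0 0; 1 0 0 -.8 0 0 0; 1 0 0 -.7 0 0 0; 1 0 0 -.5 0 0 0; 1 0 0 -.3 0 0 0; 1 0 0 0 0 0 0"}}

```text
t: 39.08
tool_pos: [0.5444, -0.0183, 0.0607]
tool_rot: [-3.136, -0.001, 1.568]
ft_force: [-0.6, -0.4, 0.2]
opening: 0.0852
gripper_force: 0.0
```

Emit:
{"op": "send_rows", "data": {"increments": ".7 0 0 0 0 0 0; .6 0 0 0 0 0 0; 0.5 0 0 0 0 0 0; 0.3 0 0 0 0 0 0; 0 0 0 0 0 0 0; 0 0 0 0 0 0 0; 0 0 0 0 0 0 0; 0 0 0 0 0 0 0"}}

```text
t: 39.75
tool_pos: [0.5477, -0.0185, 0.0652]
tool_rot: [3.14, 0.001, 1.569]
ft_force: [-2.6, 0.3, 5.8]
opening: 0.0502
gripper_force: 62.4
```

Emit:
{"op": "send_rows", "data": {"increments": "0 0 0 .2 0 0 0; 0 0 0 .5 0 0 0; 0 0 0 .8 0 0 0; 0 0 0 .8 0 0 0; 0 0 0 .8 0 0 0; 0 0 0 .8 0 0 0; 0 0 0 .4 0 0 0; 0 0 0 0 0 0 0"}}

```text
t: 40.42
tool_pos: [0.5493, -0.0185, 0.1959]
tool_rot: [3.135, 0.001, 1.569]
ft_force: [0.7, 0.2, -2.9]
opening: 0.0504
gripper_force: 63.2
```

Emit:
{"op": "send_rows", "data": {"increments": "0 -.1 -.2 0 0 0 0; 0 -.1 -.5 0 0 0 0; 0 0 -.8 0 0 0 0; 0 0 -.9 0 0 0 0; 0 0 -.9 0 0 0 0; 0 0 -.9 0 0 0 0; 0 0 -.9 0 0 0 0; 0 0 -.9 0 0 0 0"}}

```text
t: 41.08
tool_pos: [0.5387, -0.199, 0.1896]
tool_rot: [-3.137, -0.002, 1.569]
ft_force: [0.0, 0.0, -2.5]
opening: 0.0506
gripper_force: 63.1
```

Emit:
{"op": "send_rows", "data": {"increments": "0 0 -.9 0 0 0 0; 0 0 -.9 0 0 0 0; 0 0 -.9 0 0 0 0; 0 0 -.9 0 0 0 0; 0 0 -.9 0 0 0 0; 0 0 -.7 0 0 0 0; 0 0 -.4 0 0 0 0; 0 0 -.2 0 0 0 0"}}

```text
t: 41.75
tool_pos: [0.5393, -0.3733, 0.1899]
tool_rot: [-3.138, -0.002, 1.567]
ft_force: [0.4, 0.4, -3.6]
opening: 0.0504
gripper_force: 63.1
```

Emit:
{"op": "send_rows", "data": {"increments": "0 0 0 0 0 0 0; 0 0 0 0 0 0 0; 0 0 0 0 0 0 0; 0 0 0 0 0 0 0; 0 0 0 0 0 0 0"}}

```text
t: 42.17
tool_pos: [0.5411, -0.3711, 0.1928]
tool_rot: [3.142, -0.0, 1.57]
ft_force: [0.4, -0.1, -3.8]
opening: 0.0507
gripper_force: 63.2
```

Emit:
{"op": "send_rows", "data": {"increments": "0 0 0 -.3 0 0 0; 0 0 0 -.8 0 0 0; 0 0 0 -.8 0 0 0; 0 0 0 -.8 0 0 0; 0 0 0 -.7 0 0 0; 0 0 0 -.4 0 0 0; 0 0 0 -.2 0 0 0; 0 0 0 -.1 0 0 0"}}

```text
t: 42.83
tool_pos: [0.5404, -0.3717, 0.0684]
tool_rot: [-3.14, -0.001, 1.569]
ft_force: [0.4, 0.9, -2.9]
opening: 0.05
gripper_force: 63.1
```

Emit:
{"op": "send_rows", "data": {"increments": "0 0 0 -.1 0 0 0; 0 0 0 -.1 0 0 0; 0 0 0 0 0 0 0; 0 0 0 0 0 0 0"}}

```text
t: 43.17
tool_pos: [0.542, -0.3732, 0.0652]
tool_rot: [3.139, 0.002, 1.569]
ft_force: [0.1, -0.7, 0.0]
opening: 0.05
gripper_force: 63.4
```

Emit:
{"op": "send_rows", "data": {"increments": ".65 0 0 0 0 0 0; .8 0 0 0 0 0 0; 1 0 0 0 0 0 0; 1 0 0 0 0 0 0; 1 0 0 .3 0 0 0; 1 0 0 .8 0 0 0; 1 0 0 .8 0 0 0; 1 0 0 .8 0 0 0"}}

```text
t: 43.83
tool_pos: [0.5407, -0.372, 0.1458]
tool_rot: [-3.141, -0.0, 1.569]
ft_force: [0.4, 0.1, 0.3]
opening: 0.0852
gripper_force: 0.0
```

Emit:
{"op": "send_rows", "data": {"increments": "1 0 0 .8 0 0 0; 1 0 .2 .8 0 0 0; 1 .05 .5 0 0 0 0; 1 .05 .9 0 0 0 0; 1 .05 1 0 0 0 0; 1 .05 1 0 0 0 0; 1 .05 1 0 0 0 0; 1 .05 1 0 0 0 0"}}

```text
t: 44.5
tool_pos: [0.5495, -0.2024, 0.1927]
tool_rot: [-3.142, -0.0, 1.569]
ft_force: [0.5, -0.5, -0.2]
opening: 0.0852
gripper_force: 0.0
```

Emit:
{"op": "send_rows", "data": {"increments": "1 .05 1 0 0 0 0; 1 .05 1 0 0 0 0; 1 .05 1 0 0 0 0; 1 .07 1 0 0 0 0; 1 0 1 0 0 0 0; 1 0 1 0 0 0 0; 1 0 1 0 0 0 0; 1 0 .8 0 0 0 0"}}

```text
t: 45.17
tool_pos: [0.5557, 0.0322, 0.1927]
tool_rot: [-3.141, -0.001, 1.57]
ft_force: [0.8, 0.8, 0.2]
opening: 0.0857
gripper_force: 0.0
```

Emit:
{"op": "send_rows", "data": {"increments": "1 0 .4 0 0 0 0; 1 0 0 0 0 0 0; 1 0 0 0 0 0 0; 1 0 0 0 0 0 0; 1 0 0 0 0 0 0; 1 0 0 0 0 0 0"}}

```text
t: 45.67
tool_pos: [0.5566, 0.0406, 0.1926]
tool_rot: [-3.142, 0.0, 1.567]
ft_force: [0.4, -0.1, -0.2]
opening: 0.0851
gripper_force: 0.0
```

Pick the dispenser and carry it to (.5416, -.2552): -0.5 in x, -9.9 in y.

Emit:
{"op": "send_rows", "data": {"increments": "1 0 .03 -.4 0 0 0; 1 0 0 -.8 0 0 0; 1 0 0 -.8 0 0 0; 1 0 0 -.8 0 0 0; 1 0 0 -.7 0 0 0; 1 0 0 -.5 0 0 0; 1 0 0 -.3 0 0 0; 1 0 0 0 0 0 0"}}

```text
t: 46.33
tool_pos: [0.554, 0.0423, 0.0607]
tool_rot: [-3.136, -0.0, 1.568]
ft_force: [0.3, 0.2, -0.4]
opening: 0.0856
gripper_force: 0.0
```

Emit:
{"op": "send_rows", "data": {"increments": ".7 0 0 0 0 0 0; .6 0 0 0 0 0 0; 0.5 0 0 0 0 0 0; 0.3 0 0 0 0 0 0; 0 0 0 0 0 0 0; 0 0 0 0 0 0 0; 0 0 0 0 0 0 0; 0 0 0 0 0 0 0"}}

```text
t: 47.0
tool_pos: [0.5574, 0.0426, 0.0653]
tool_rot: [3.139, 0.0, 1.569]
ft_force: [-2.0, -0.5, 5.5]
opening: 0.0497
gripper_force: 61.9
```

Emit:
{"op": "send_rows", "data": {"increments": "0 0 0 .2 0 0 0; 0 0 0 .5 0 0 0; 0 0 0 .8 0 0 0; 0 0 0 .8 0 0 0; 0 0 0 .8 0 0 0; 0 0 0 .8 0 0 0; 0 0 0 .4 0 0 0; 0 0 0 0 0 0 0"}}

```text
t: 47.67
tool_pos: [0.5589, 0.0426, 0.196]
tool_rot: [3.135, 0.0, 1.569]
ft_force: [0.5, 0.7, -2.9]
opening: 0.0496
gripper_force: 62.9
```

Emit:
{"op": "send_rows", "data": {"increments": "0 0 -.2 0 0 0 0; 0 -.05 -.5 0 0 0 0; 0 -.05 -.8 0 0 0 0; 0 -.05 -.9 0 0 0 0; 0 -.05 -.9 0 0 0 0; 0 -.05 -.9 0 0 0 0; 0 -.05 -.9 0 0 0 0; 0 -.05 -.9 0 0 0 0"}}

```text
t: 48.33
tool_pos: [0.5439, -0.1384, 0.1897]
tool_rot: [-3.137, -0.002, 1.569]
ft_force: [0.8, 0.9, -3.6]
opening: 0.0493
gripper_force: 62.8
```

Emit:
{"op": "send_rows", "data": {"increments": "0 -.05 -.9 0 0 0 0; 0 -.05 -.9 0 0 0 0; 0 -.05 -.9 0 0 0 0; 0 0 -.7 0 0 0 0; 0 0 -.3 0 0 0 0; 0 0 -.2 0 0 0 0; 0 0 0 0 0 0 0; 0 0 0 0 0 0 0"}}

```text
t: 49.0
tool_pos: [0.5408, -0.2534, 0.1914]
tool_rot: [-3.14, -0.002, 1.569]
ft_force: [0.2, 0.1, -3.3]
opening: 0.0493
gripper_force: 62.8
```

Emit:
{"op": "send_rows", "data": {"increments": "0 0 0 0 0 0 0; 0 0 0 0 0 0 0; 0 0 0 0 0 0 0"}}

```text
t: 49.25
tool_pos: [0.5416, -0.2533, 0.1927]
tool_rot: [-3.142, -0.0, 1.57]
ft_force: [-0.2, 0.5, -3.3]
opening: 0.0497
gripper_force: 62.8
```

Place, release, retreat (up and toward +y clear of the caddy), then check.

Emit:
{"op": "send_rows", "data": {"increments": "0 0 -.05 -.3 0 0 0; 0 0 0 -.8 0 0 0; 0 0 0 -.8 0 0 0; 0 0 0 -.8 0 0 0; 0 0 0 -.7 0 0 0; 0 0 0 -.4 0 0 0; 0 0 0 -.2 0 0 0; 0 0 0 -.1 0 0 0"}}

```text
t: 49.92
tool_pos: [0.541, -0.2554, 0.0685]
tool_rot: [-3.14, -0.001, 1.569]
ft_force: [0.3, 1.0, -3.1]
opening: 0.0492
gripper_force: 62.8
```

Emit:
{"op": "send_rows", "data": {"increments": "0 0 0 -.1 0 0 0; 0 0 0 -.1 0 0 0; 0 0 0 0 0 0 0; 0 0 0 0 0 0 0"}}

```text
t: 50.25
tool_pos: [0.5428, -0.2568, 0.0653]
tool_rot: [3.139, 0.002, 1.569]
ft_force: [-0.5, -0.3, 0.5]
opening: 0.0496
gripper_force: 63.1
```

Emit:
{"op": "send_rows", "data": {"increments": ".65 0 0 0 0 0 0; .8 0 0 0 0 0 0; 1 0 0 0 0 0 0; 1 0 0 0 0 0 0; 1 0 0 .3 0 0 0; 1 0 0 .8 0 0 0; 1 0 0 .8 0 0 0; 1 0 0 .8 0 0 0"}}

```text
t: 50.92
tool_pos: [0.5412, -0.2557, 0.1458]
tool_rot: [-3.141, -0.0, 1.569]
ft_force: [0.8, 0.6, 0.2]
opening: 0.0853
gripper_force: 0.0
```

Emit:
{"op": "send_rows", "data": {"increments": "1 0 0 .8 0 0 0; 1 0 .2 .8 0 0 0; 1 0 .5 0 0 0 0; 1 0 .9 0 0 0 0; 1 0 .9 0 0 0 0; 1 0 .9 0 0 0 0; 1 0 .9 0 0 0 0; 1 0 .9 0 0 0 0"}}

```text
t: 51.58
tool_pos: [0.5411, -0.0983, 0.1928]
tool_rot: [3.141, -0.0, 1.569]
ft_force: [0.5, -0.4, 0.7]
opening: 0.086
gripper_force: 0.0
```

Emit:
{"op": "send_rows", "data": {"increments": "1 0 .6 0 0 0 0; 1 0 0 0 0 0 0; 1 0 0 0 0 0 0; 1 0 0 0 0 0 0; 1 0 0 0 0 0 0; 1 0 0 0 0 0 0"}}

```text
t: 52.08
tool_pos: [0.5416, -0.0828, 0.1926]
tool_rot: [3.142, 0.0, 1.567]
ft_force: [-0.1, -0.1, 1.0]
opening: 0.0857
gripper_force: 0.0
```

Run:
```python
from h import *
T=cam('top');save(T,'t9.png');a=cv2.imread('pics/top0.png')
f=lambda i:cv2.resize(i[200:305,405:545],(400,300),interpolation=cv2.INTER_CUBIC)
s=cv2.resize(T['image'][190:300,90:200],(300,300))
g=cam('side')['image']
cv2.imwrite('pics/m9.png',np.vstack([np.hstack([f(a),f(T['image'])]),np.hstack([s,cv2.resize(g[130:380,130:480],(420,300)),np.zeros((300,80,3),np.uint8)])]))
```

```text
(no output)
```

View pics/m9.png

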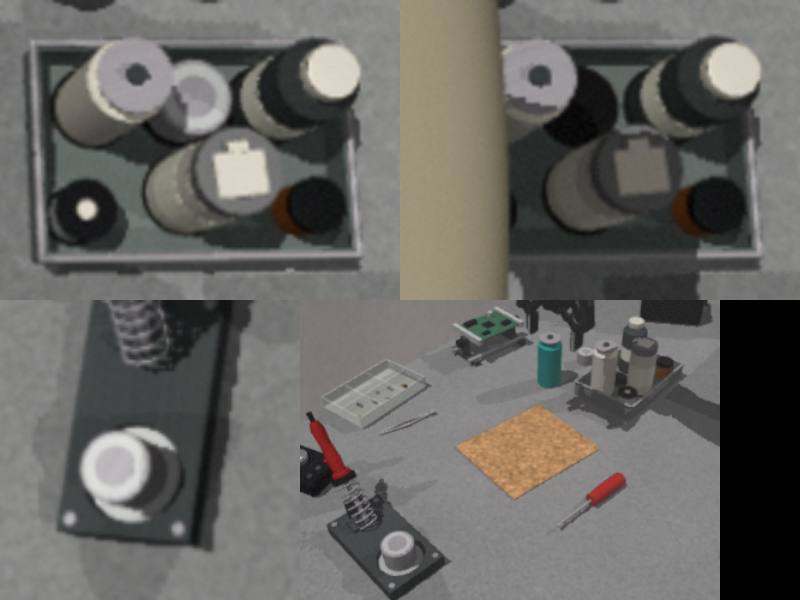

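The caddy matches the start: dispenser knob at (138,75) before and (540,75) now (400 px panel offset), aerosol cap (333,72) and (734,72), tub label (240,170) and (641,170), and the pot is unchanged. The tin is in the dish. Handing in.

```bash
python3 -c "from rig import sign_off; print(sign_off())"
```

```text
the job is handed in; nothing more can be done
None
```

The flux tin is in the stand's dish, and the aerosol, dispenser and tub are back upright on their original spots; I handed the job in at about 52 s, but no verdict came back. In the final pictures the pot was unmoved and the reel was in place.

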